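Unlock the rod box and hold its sprung lid just below balance

ROBOT

A 6-joint arm with a two-finger parallel gripper is mounted at the origin on the work surface. World frame = base frame: x ahead of the robot, y to its left, z up, the work surface at z = 0. Lengths are in m, angles in rad, forces in N, time in s.
With the tool pointing down it reaches from about 0.35 to 0.775 m from the base axis. Payload 7.3 kg.
Tool frame: the origin (TCP) lies at the very end of the fingers, on their centre line; the grasp point (between the pads) lies 19 mm behind it; z points along the fingers, y is the line along which they close (so a half turn about z gives the same grasp; the last joint's range is limited). The gripper opens to 92 mm and grips with 3 to 60 N. Pads are 19 mm wide; open, the fingers measure 130 mm over their backs; the gripper's body (75 mm by 190 mm) begins 47 mm behind the grasp point.
Start: joints at [-1.266, 0.342, 1.524, -0, 1.275, -0.146], TCP at [0.229, -0.473, 0.227] pointing down, gripper open.
Joint ranges: [-2.53, 2.53], [-0.77, 2.02], [0.04, 2.7], [-1, 4.14], [0.28, 2.66], [-3.11, 3.11]. Speed limits (rad/s): [2.57, 2.57, 3.14, 3.14, 3.14, 3.14].

INTERFACE

Orientations are given as [roll, pitch, yaw] about the fixed x, y, z axes, in that order (R = Rz(yaw) Ry(pitch) Rx(roll)).
In Python, from cell import robot, read_camera, get_calibration gives the robot as it stands. The module is installed in compiled form; this text tells all that it offers.
- The arm moves only by the tool send_rows, never from a script. Its argument "plan" is a list of rows, each a list of 2 entries, a list of its own where there are three numbers: the shift along the tool's x, y, z as a fraction of full scale, then the turn, a rotation vector about the tool's x, y, z as a fraction of full scale. A call has exactly 10 rows; each row shifts and turns the commanded pose from where the row before left it, along the tool's axes as they then stand; what a row does not reach is not made up. Full scale, the value 1, is 0.025 m for a shift and 90 degrees for a turn. A row lasts 1/8 s, in which the tool goes at most 62.5 mm and 10.7 degrees, less where a joint would pass 70% of its speed; a pose out of reach is approached as far as the arm can. A call with a number of a shift or a turn outside -1 to 1 is refused whole. A call with a gripper value outside its range is refused whole. "gripper" is the opening, from -1 (shut) to 1 (fully open), so that 0 is half open, set as the call begins (left out, the last holds). The fingers move at their own pace and stop on an object; "force" is the grip in N (left out, the last holds). Time passes only in rows, so rows that do not move let the fingers close, or fill a call up. It gives the time, the measured TCP pose, the force, the opening and the grip force at its end, in the units of the state.
- robot.observe(): the state, without advancing time (a new reading comes with each control period).
- read_camera(name): name is "scene" or "top" or "wrist"; returns (picture, depth): 400x640x3 uint8, blue, green, red; 400x640 float32, m along the optical axis (not along the pixel's ray), 0 where there is no reading.
- get_calibration(name): a dict with "intrinsics" (3x3 intrinsics, pixels), "rvec" (rotation vector, rad) and "tvec" (3), from world to camera coordinates, as OpenCV has them. Camera axes: x right, y down, z forward; pixel columns grow to the right and rows downward; lengths in m; the calibration is good to about 2 mm. The wrist camera is an equidistant fisheye: a pixel r from the principal point sees the ray r / f radians off the axis. A picture is of the moment at which its call begins: read the wrist's pose just before it. get_calibration takes no time and is no camera call; for the wrist camera it gives the pose at the moment of the call.
- robot.hand_in(): hands the job in; it is judged then, once.
The state is a dict: "time": time; "qpos": joint angles; "qvel": joint speeds; "joint_efforts": joint torques, N m; "tool_pos": TCP position; "tool_rot": TCP orientation; "contact_force": force on the tool from outside, world axes, zero at the start; "torque": the same for the moment, N m; "opening": finger opening in m; "grip_force": force on a finger pad.
Only numpy, scipy, OpenCV 4.12 (cv2) and the standard library are available. Lean on these libraries where they do the work, as an engineer would, in place of code of your own. Each camera call takes 0.05 s, during which the arm holds its last target. There are 200 camera calls.

TASK

Unlock the steel rod box: fit the T-key's square socket fully home on the square spindle of the lock beside the lid, turn it a quarter turn anticlockwise (seen from above) so that the tongue swings off the lid, and leave the key on the spindle. Then raise the spring-assisted lid by its bar until it is clearly past its balance point (60 degrees open), bring it back and hold it about ten degrees short of the balance point, not falling and not springing up: the program finishes while the gripper is still holding the lid there. Leave the other things on the bench where they are.

Things in the scene. Friction and masses are not known exactly. Their poses are not given: they have to be found in the camera images.
- rodbox: Grey open-topped steel box, fixed, 180 (x, depth) x 220 (y) x 98 mm high, origin under its centre. Its -x side is its front, where the lid's bar is; the lid hinges along the rear (+x) edge. A dark lock block, 60 x 50 mm, 98 mm high, stands beside the box on its +y side, centred at (-50, +165) mm in this frame.
- lid (a joint): Opening angle of the bare-steel lid (178 x 222 x 5 mm, 0.9 kg), rad: 0 shut, stop at 1.45. A spring carries part of the weight: below 1.05 rad (the balance point) the lid falls shut, above it it springs up to the stop. Closing pull at the bar 2 N when shut, 0.5 N ten degrees below balance; hardly any friction. Cannot open while the tongue lies over the tab on its +y edge.
- lid_bar (a point): Middle of the lid's lifting bar: round, 12 mm dia, 120 mm long, along the box's y, 50 mm in front of the lid's front edge, on two 10 mm wide arms at 50 mm either side of this point; 103 mm above the bench when shut, free all round. It swings on a circle of 230 mm about the hinge, up and to the box's +x.
- lid_hinge (a point): Point on the lid's hinge axis (along the box's y), in the middle of the box's rear edge, 100 mm above the bench.
- latch (a joint): Turn of the lock's spindle, rad: near 0 locked (tongue points to the box's -y, over the lid's tab), grows anticlockwise seen from above to the stop at 1.57 (tongue points to the box's +x, clear of the lid). Stiff: 0.12 N m, stays where it is left.
- spindle (a point): Centre of the flat round hub face (38 mm dia) on the lock, at the foot of the upright square spindle, 122 mm above the bench. Turns with the spindle: x and y square to its flats, z up along its axis. Spindle 16 x 16 mm to a height of 15 mm, above that tapering to 9 x 9 mm at 23 mm.
- key: Dark steel T-key, loose, 0.2 kg, upright on its socket, 69 mm high, left or right of the box. Origin: centre of the socket's mouth (underside). Socket 34 x 34 x 30 mm, bore 18 x 18 mm, 24 deep, sides along its x and y. Cross bar on a round stem: 56 (its x) x 14 x 18 mm high. Fully home when the origin meets point spindle; fits in any of four quarter positions.
- key_grip (a point): Centre of the T-key's cross bar, 60 mm above the key's origin.
- tip_a: Bystander, loose: polished steel exhaust tip: open tube standing upright, 72 dia x 95 mm high.
- tip_b: Bystander, loose: a second, equal exhaust tip, standing upright.
- can: Bystander, loose: blue spray can with white cap, 60 dia x 160 mm high, standing.
- coupon: Bystander, loose: flat steel plate 80 x 110 x 6 mm, lying.
- angle: Bystander, loose: small red L-shaped angle piece, 60 x 56 x 16 mm high, lying.
There are look-alikes about, which are no part of the job. Leave any green or purple look-alike of the key alone.

How it is judged:
By the outcome, as a careful person would: the job done as asked, in the order asked, and still so for the second after the job is handed in, while the arm keeps its last pose, push and grip.
It also fails if it takes over 61 s, if anything falls off the work surface, if the arm or the gripper's body presses on something with over 40 N, if the wrist force passes 120 N, or if a joint passes its speed limit or range.

## Working session

There is one attempt and no reset: what is moved stays moved. The work goes in short steps, Python scripts to look and compute and a tool call to move; the robot and the scene stay as the last step left them, time stands still between calls to the robot, and variables do not carry over. Pictures are saved under pics/ and viewed, at most 10 in all, crops included, and the job is handed in when it is done.

Besides the shell and the picture viewer there is one more tool, called as name(argument=value, ...), one argument or row to a line, values as JSON. send_rows: Moves the arm, as the interface text tells. Shift numbers are shares of 0.025 m and turn numbers shares of 90 degrees, none past 1 either way. Its arguments: {"type":"object","properties":{"plan":{"type":"array"},"gripper":{"type":"number"},"force":{"type":"number"}},"required":["plan"]}

```bash
mkdir -p pics
cat > h.py <<'E'
import numpy as np, cv2
from cell import robot, read_camera, get_calibration
def cam(n):
    c=get_calibration(n); im,d=read_camera(n)
    R=cv2.Rodrigues(np.array(c["rvec"],float))[0]; t=np.array(c["tvec"],float).ravel(); K=np.array(c["intrinsics"])
    return im,d,K,R,t
def cloud(d,K,R,t):
    v,u=np.mgrid[:d.shape[0],:d.shape[1]]
    P=np.stack([(u-K[0,2])/K[0,0]*d,(v-K[1,2])/K[1,1]*d,d],-1)
    return (P-t)@R   # world
def save(n):
    im,d,K,R,t=cam(n); np.savez(n+'.npz',im=im,d=d,K=K,R=R,t=t); return im,d,K,R,t
E
python3 - <<'E'
from h import *
for n in("scene","top"):
    im,d,K,R,t=save(n); cv2.imwrite(f'pics/{n}1.png',im)
    print(n,K.tolist(),(-R.T@t).round(3))
s=robot.observe();print({k:np.round(v,3).tolist() for k,v in s.items()})
E
```

```text
scene [[387.4478928970821, 0.0, 319.8542769085231], [0.0, 387.4478928970821, 195.6487839182879], [0.0, 0.0, 1.0]] [0.944 0.546 0.859]
top [[409.07792894522686, 0.0, 319.5617007249682], [0.0, 409.07792894522686, 196.97489027674854], [0.0, 0.0, 1.0]] [0.381 0.031 1.249]
{'time': 0.1, 'qpos': [-1.266, 0.343, 1.525, 0.0, 1.275, -0.146], 'qvel': [-0.001, -0.002, -0.004, -0.0, 0.002, 0.0], 'joint_efforts': [0.001, -43.201, -24.47, 0.072, 0.053, -0.0], 'tool_pos': [0.229, -0.472, 0.226], 'tool_rot': [-3.14, -0.0, 0.451], 'contact_force': [0.211, 0.398, -0.137], 'torque': [0.022, -0.027, 0.031], 'grip_force': 0.0, 'opening': 0.092}
```

View pics/top1.png

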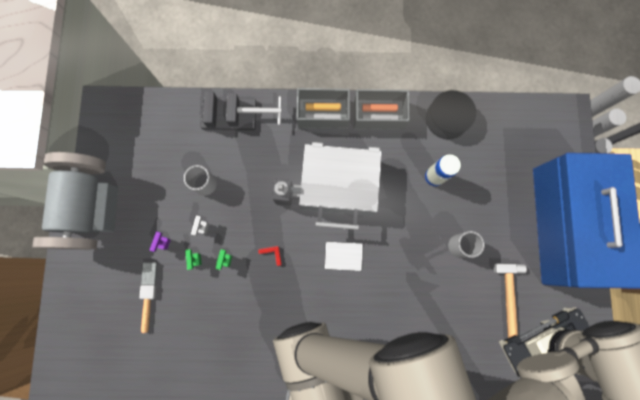

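View pics/scene1.png

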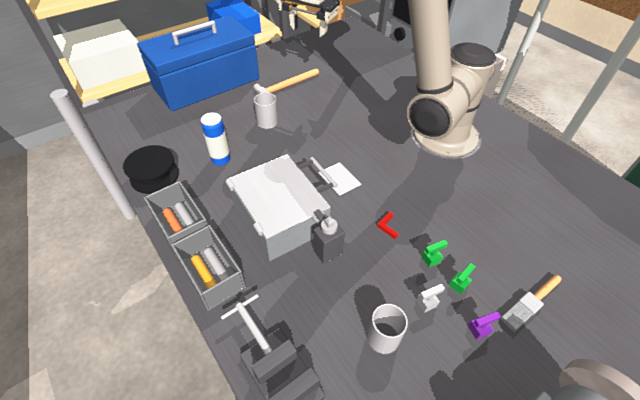

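Top view: the key candidates are the bare-steel T at (200,226), green at (192,259) and (223,260), purple at (159,241), and the large vice-like T handle at (265,110). By description I choose the steel one at (200,226). The lock is at (282,188), with its tongue towards the lid, and the bar is at (338,225). A close crop will check the choice.

Run:
```python
from h import *
z=np.load('top.npz');im,d=z['im'],z['d'];P=cloud(d,z['K'],z['R'],z['t'])
s=np.load('scene.npz');Q=cloud(s['d'],s['K'],s['R'],s['t'])
a=cv2.resize(im[200:260,170:250],(400,300),interpolation=cv2.INTER_CUBIC)
b=cv2.resize(s['im'][270:330,400:480],(400,300),interpolation=cv2.INTER_CUBIC)
c=cv2.resize(im[160:240,260:390],(400,250),interpolation=cv2.INTER_CUBIC)
e=cv2.resize(s['im'][150:270,220:400],(400,250),interpolation=cv2.INTER_CUBIC)
cv2.imwrite('pics/c1.png',np.vstack([np.hstack([a,b]),np.hstack([c,e])]))
def rep(n,M,ok):
    p=M[ok]; 
    if len(p)<3: print(n,len(p));return
    r=cv2.minAreaRect((p[:,:2]*1000).astype(np.float32)); print(n,len(p),'mean',p.mean(0).round(4),'rect',np.round(r[0],1),np.round(r[1],1),round(r[2],1))
def box(M,u0,u1,v0,v1):
    m=np.zeros(M.shape[:2],bool);m[v0:v1,u0:u1]=1;return m
bk=box(P,188,212,212,240); bs=box(Q,412,450,278,316)
for n,M,b in(('top',P,bk),('scene',Q,bs)):
    rep(n+' keybar',M,b&(M[...,2]>.052)&(M[...,2]<.085)); rep(n+' keyall',M,b&(M[...,2]>.012)&(M[...,2]<.085))
rep('lid',P,box(P,295,388,140,215)&(abs(P[...,2]-.101)<.008))
rep('lidscene',Q,box(Q,225,335,150,235)&(abs(Q[...,2]-.101)<.006))
rep('bar',P,box(P,310,365,219,231)&(P[...,2]>.085)&(P[...,2]<.125))
for n,M,b in(('top',P,box(P,265,300,170,210)),('scene',Q,box(Q,305,350,205,265))):
    rep(n+' spin>.132',M,b&(M[...,2]>.132)&(M[...,2]<.16)); rep(n+' hub',M,b&(M[...,2]>.116)&(M[...,2]<.16)); rep(n+'block',M,b&(abs(M[...,2]-.098)<.006))
```

```text
top keybar 116 mean [0.4982 0.3819 0.0657] rect [498.6 383. ] [15.1 55. ] 78.2
top keyall 202 mean [0.4973 0.3782 0.0503] rect [497.6 378.1] [24.9 55. ] 78.2
scene keybar 204 mean [0.502  0.3856 0.0679] rect [499.6 384.7] [14.6 55.5] 78.2
scene keyall 399 mean [0.5036 0.3883 0.0483] rect [501.3 387.9] [33.1 56. ] 62.5
lid 4806 mean [ 0.6365 -0.0322  0.1035] rect [630.9 -24.7] [238.4 210.8] 85.9
lidscene 3581 mean [ 0.639  -0.0196  0.1052] rect [621.2   3.9] [292.9 239.3] 85.5
bar 212 mean [ 0.5008 -0.0263  0.1061] rect [502.8 -21.7] [ 26.2 117.9] 0.9
top spin>.132 35 mean [0.5998 0.1338 0.1403] rect [600.2 134.2] [14.  14.4] 90.0
top hub 148 mean [0.5996 0.1343 0.1253] rect [600.1 135. ] [37.9 35.7] 46.8
topblock 210 mean [0.5968 0.1304 0.0969] rect [598.6 120.1] [82.  61.3] 82.3
scene spin>.132 57 mean [0.6038 0.1387 0.1414] rect [602.4 136.7] [16.8 15.7] 89.4
scene hub 219 mean [0.6044 0.1361 0.1274] rect [603.9 119.4] [38.7 71.1] 9.7
sceneblock 331 mean [0.608  0.1354 0.0986] rect [598.7 106.7] [116.9  70.6] 78.3
```

View pics/c1.png

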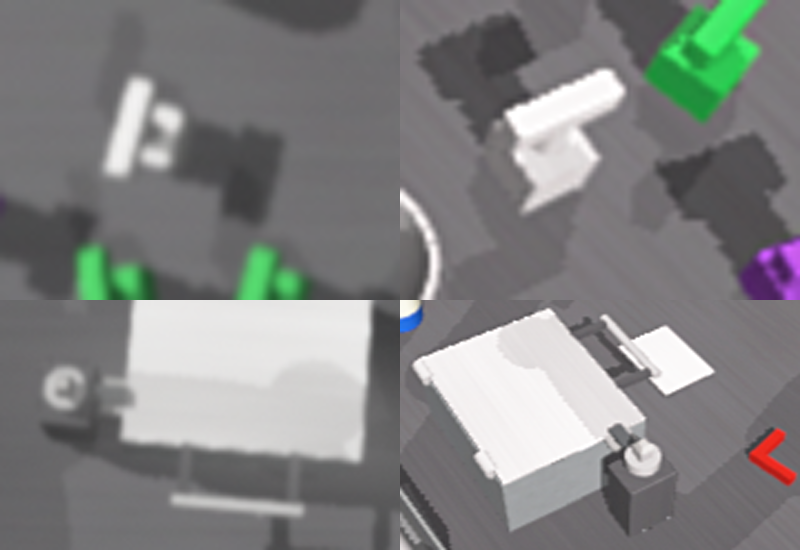

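The crop confirms the steel T-key: bar at (130,125) in the crop, running about -12° from world x, with a square socket. The heights agree (bar centre at z≈0.06, hub at 0.122, lid at 0.10). Moving over to the key.

send_rows(
  plan=[
    [[0.95,-0.7,-0.1],[0,0,0]],
    [[0.95,-0.7,-0.1],[0,0,0]],
    [[0.95,-0.7,-0.1],[0,0,0]],
    [[0.95,-0.7,-0.1],[0,0,0]],
    [[0.95,-0.7,-0.1],[0,0,0]],
    [[0.95,-0.7,-0.1],[0,0,0]],
    [[0.95,-0.7,-0.1],[0,0,0]],
    [[0.95,-0.7,-0.1],[0,0,0]],
    [[0.95,-0.7,-0.1],[0,0,0]],
    [[0.95,-0.7,-0.1],[0,0,0]],
  ],
  gripper=0.2,
  force=30,
)

```text
time: 1.35
tool_pos: [0.3665, -0.2105, 0.2516]
tool_rot: [-3.141, 0.0, 0.451]
contact_force: [-0.2, 0.5, 0.7]
opening: 0.0549
grip_force: 0.0
```

send_rows(
  plan=[
    [[0.95,-0.7,0],[0,0,0]],
    [[0.95,-0.7,0],[0,0,0]],
    [[0.95,-0.7,0],[0,0,0]],
    [[0.95,-0.7,0],[0,0,0]],
    [[0.95,-0.7,0],[0,0,0]],
    [[0.95,-0.7,0],[0,0,0]],
    [[0.62,-1,0],[0,0,0]],
    [[0.62,-1,0],[0,0,0]],
    [[0.62,-1,0],[0,0,0]],
    [[0.62,-1,0],[0,0,0]],
  ],
)

```text
time: 2.6
tool_pos: [0.4609, 0.063, 0.2514]
tool_rot: [-3.141, 0.001, 0.451]
contact_force: [-0.4, -0.7, -0.8]
opening: 0.0553
grip_force: 0.0
```

send_rows(
  plan=[
    [[0.62,-1,0.1],[0,0,0]],
    [[0.62,-1,0.1],[0,0,0]],
    [[0.62,-1,0.1],[0,0,0]],
    [[0.62,-1,0.1],[0,0,0]],
    [[0.62,-1,0.1],[0,0,0]],
    [[0.62,-1,0.1],[0,0,0]],
    [[0,0,0],[0,0,0.105]],
    [[0,0,0],[0,0,0.105]],
    [[0,0,0],[0,0,0.105]],
    [[0,0,0],[0,0,0.103]],
  ],
)

```text
time: 3.85
tool_pos: [0.4791, 0.2375, 0.2362]
tool_rot: [3.141, 0.001, -0.211]
contact_force: [-0.3, -0.4, 0.3]
opening: 0.0553
grip_force: 0.0
```

```bash
cat >> h.py <<'E'
from scipy.spatial.transform import Rotation as Ro
def to(x,y,z,yaw=None,s=None):
    s=s or robot.observe(); p=np.array(s['tool_pos']); R=Ro.from_euler('xyz',s['tool_rot']).as_matrix()
    print('t',round(s['time'],2),'pos',p.round(4),'rpy',np.degrees(s['tool_rot']).round(1),'F',np.round(s['contact_force'],1),'open',round(s['opening'],4),'grip',round(s['grip_force'],1))
    print('shift units',(R.T@(np.array([x,y,z])-p)/.025).round(2))
    if yaw is not None:
        Rt=Ro.from_euler('xyz',[np.pi,0,np.radians(yaw)]).as_matrix()
        print('turn units',(Ro.from_matrix(R.T@Rt).as_rotvec()/(np.pi/2)).round(3))
def wproj(pts,K,R,t):
    c=np.atleast_2d(pts)@R.T+t; r=np.hypot(c[:,0],c[:,1]); th=np.arctan2(r,c[:,2])
    return np.stack([K[0,0]*th*c[:,0]/r+K[0,2],K[1,1]*th*c[:,1]/r+K[1,2]],-1)
def wcloud(d,K,R,t):
    v,u=np.mgrid[:d.shape[0],:d.shape[1]]; a=(u-K[0,2])/K[0,0]; b=(v-K[1,2])/K[1,1]; th=np.hypot(a,b)+1e-9
    k=np.tan(np.minimum(th,1.4))/th
    return (np.stack([a*k*d,b*k*d,d],-1)-t)@R
def rect(n,M,ok):
    p=M[ok]
    r=cv2.minAreaRect((p[:,:2]*1000).astype(np.float32)); print(n,len(p),'mean',p.mean(0).round(4),'rect',np.round(r[0],1),np.round(r[1],1),round(r[2],1))
E
python3 - <<'E'
from h import *
to(.499,.384,.041,-11.8)
im,d,K,R,t=save('wrist'); P=wcloud(d,K,R,t)
near=np.hypot(P[...,0]-.499,P[...,1]-.384)
m=(near<.04)&(P[...,2]>.05)&(P[...,2]<.09)&(d>0)
rect('bar',P,m); m2=m&(P[...,2]>.064);rect('bartop',P,m2)
rect('all',P,(near<.04)&(P[...,2]>.012)&(P[...,2]<.09)&(d>0))
c=wproj([.499,.384,.069],K,R,t)[0];print(c,(-R.T@t).round(3))
cv2.circle(im,tuple(int(v) for v in c),3,(0,0,255),1); cv2.imwrite('pics/w1.png',im)
z=np.load('top.npz');d=z['d'];T=cloud(d,z['K'],z['R'],z['t'])
# box yaw: bar and lid edges
b=T[219:231,312:362].reshape(-1,3); b=b[(b[:,2]>.095)&(b[:,2]<.125)]
A=np.polyfit(b[:,1],b[:,0],1) if len(b) else None; print('bar dx/dy',A,'yaw',-np.degrees(np.arctan(A[0])))
f=[]
for u in range(306,376,2):
    col=T[150:216,u]; q=col[abs(col[:,2]-.103)<.006]; f.append((q[:,1].mean(),q[:,0].min(),q[:,0].max()))
f=np.array(f)
for k in(1,2):
    A=np.polyfit(f[:,0],f[:,k],1);r=f[:,k]-np.polyval(A,f[:,0]);g=abs(r)<2*np.median(abs(r))+1e-4;A=np.polyfit(f[g,0],f[g,k],1);print('edge',A,-np.degrees(np.arctan(A[0])))
E
```

```text
t 3.85 pos [0.4791 0.2375 0.2362] rpy [180.    0.  -12.1] F [-0.3 -0.4  0.3] open 0.0553 grip 0.0
shift units [-0.44 -5.9   7.81]
turn units [ 0.     0.001 -0.003]
bar 699 mean [0.5005 0.3808 0.0649] rect [499.8 383. ] [14.8 55.7] 76.9
bartop 506 mean [0.4999 0.3823 0.0677] rect [499.5 383.3] [14.4 55. ] 76.9
all 1211 mean [0.5001 0.378  0.0492] rect [498.9 377.9] [26.7 56.1] 82.2
[189.59020934 191.95874361] [0.563 0.219 0.393]
bar dx/dy [0.03126887 0.5016691 ] yaw -1.7909907134544034
edge [0.07028726 0.55196301] -4.020551059199291
edge [-0.0150523   0.71655255] 0.8623680585036195
```

View pics/w1.png

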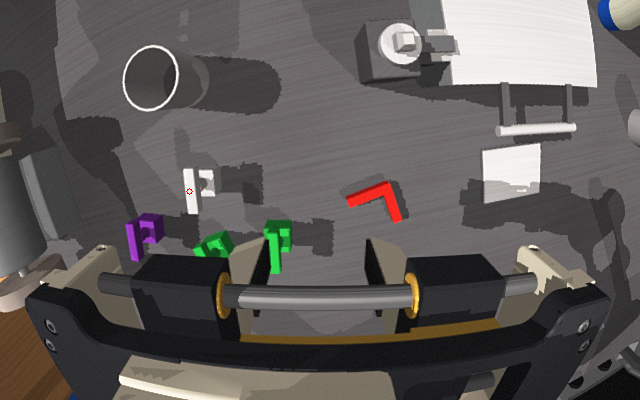

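The wrist view shows the steel key bar at (190,191), right under the predicted mark. Refined estimate: centre (0.4996, 0.383), yaw -13°.

send_rows(
  plan=[
    [[-0.06,-0.73,0.3],[0,0,0.01]],
    [[-0.06,-0.73,0.3],[0,0,0]],
    [[-0.06,-0.73,0.3],[0,0,0]],
    [[-0.06,-0.73,0.3],[0,0,0]],
    [[-0.06,-0.73,0.3],[0,0,0]],
    [[-0.06,-0.73,0.3],[0,0,0]],
    [[-0.06,-0.73,0.3],[0,0,0]],
    [[-0.06,-0.73,0.3],[0,0,0]],
    [[0,0,0.5],[0,0,0]],
    [[0,0,0],[0,0,0]],
  ],
)

```text
time: 5.15
tool_pos: [0.4987, 0.382, 0.1625]
tool_rot: [3.139, 0.002, -0.221]
contact_force: [-0.5, -0.7, -0.5]
opening: 0.0551
grip_force: 0.0
```

Run:
```python
from h import *
to(.4996,.383,.041,-13)
im,d,K,R,t=save('wrist'); P=wcloud(d,K,R,t)
near=np.hypot(P[...,0]-.499,P[...,1]-.384)
m=(near<.035)&(P[...,2]>.05)&(P[...,2]<.08)&(d>0)
rect('bar',P,m); rect('bartop',P,m&(P[...,2]>.064))
cv2.imwrite('pics/w2.png',im)
```

```text
t 5.15 pos [0.4987 0.382  0.1625] rpy [ 1.799e+02  1.000e-01 -1.270e+01] F [-0.5 -0.7 -0.5] open 0.0551 grip 0.0
shift units [ 0.04 -0.06  4.86]
turn units [0.002 0.001 0.003]
bar 1042 mean [0.5013 0.3832 0.0673] rect [499.6 384.1] [16.4 56. ] 77.5
bartop 982 mean [0.5001 0.3835 0.0679] rect [499.2 383.8] [13.4 55.4] 77.4
```

View pics/w2.png

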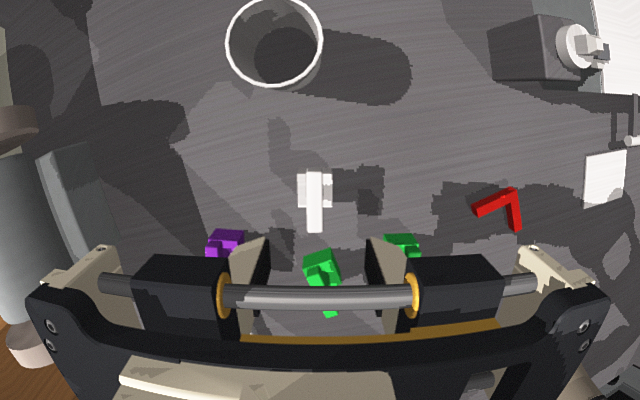

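The wrist view shows the key bar at (315,200), centred between the fingers, with the greens and the purple clear of them. Going down to grip.

send_rows(
  plan=[
    [[0.04,-0.07,0.9],[0,0,0]],
    [[0,0,0.9],[0,0,0]],
    [[0,0,0.8],[0,0,0]],
    [[0,0,0.7],[0,0,0]],
    [[0,0,0.6],[0,0,0]],
    [[0,0,0.5],[0,0,0]],
    [[0,0,0.4],[0,0,0]],
    [[0,0,0],[0,0,0]],
    [[0,0,0],[0,0,0]],
    [[0,0,0],[0,0,0]],
  ],
)

```text
time: 6.45
tool_pos: [0.5012, 0.3844, 0.0448]
tool_rot: [-3.141, -0.001, -0.221]
contact_force: [-0.3, 0.0, 0.6]
opening: 0.0553
grip_force: 0.0
```

send_rows(
  plan=[
    [[0,0,0],[0,0,0]],
    [[0,0,0],[0,0,0]],
    [[0,0,0],[0,0,0]],
    [[0,0,0],[0,0,0]],
    [[0,0,0],[0,0,0]],
    [[0,0,0],[0,0,0]],
    [[0,0,0],[0,0,0]],
    [[0,0,0],[0,0,0]],
    [[0,0,0],[0,0,0]],
    [[0,0,0],[0,0,0]],
  ],
  gripper=-1,
  force=40,
)

```text
time: 7.7
tool_pos: [0.5008, 0.3841, 0.0442]
tool_rot: [3.141, 0.0, -0.222]
contact_force: [-1.0, -1.5, 0.7]
opening: 0.0141
grip_force: 40.0
```

send_rows(
  plan=[
    [[0,0,-0.4],[0,0,0]],
    [[0,0,-0.8],[0,0,0]],
    [[0,0,-1],[0,0,0]],
    [[0,0,-1],[0,0,0]],
    [[0,0,-1],[0,0,0]],
    [[0,0,-1],[0,0,0]],
    [[0,0,-1],[0,0,0]],
    [[0,0,-0.4],[0,0,0]],
    [[0,0,0],[0,0,0]],
    [[0,0,0],[0,0,0]],
  ],
)

```text
time: 8.95
tool_pos: [0.5003, 0.3839, 0.2078]
tool_rot: [3.14, 0.002, -0.222]
contact_force: [-1.1, -0.2, -3.3]
opening: 0.0141
grip_force: 40.0
```

Run:
```python
from h import *
to(.601,.1355,.21,-6)
im,d,K,R,t=save('wrist'); P=wcloud(d,K,R,t)
near=np.hypot(P[...,0]-.601,P[...,1]-.1355)
def r(n,lo,hi,rad): 
    m=(near<rad)&(P[...,2]>lo)&(P[...,2]<hi)&(d>0)
    if m.sum()>3: rect(n,P,m)
r('hub',.118,.127,.03); r('spin',.13,.15,.02); r('spintop',.141,.15,.02)
```

```text
t 8.95 pos [0.5003 0.3839 0.2078] rpy [ 1.799e+02  1.000e-01 -1.270e+01] F [-1.1 -0.2 -3.3] open 0.0141 grip 40.0
shift units [ 6.11  8.81 -0.08]
turn units [ 0.001  0.001 -0.074]
hub 627 mean [0.601  0.1412 0.1213] rect [601.3 137.8] [37.7 36.3] 4.9
spin 310 mean [0.601  0.1396 0.139 ] rect [601.3 136.7] [17.4 16.3] 85.9
spintop 112 mean [0.6013 0.137  0.1435] rect [601.4 136.8] [12.5 11.3] 84.3
```

send_rows(
  plan=[
    [[0,0,0],[0,0,-0.078]],
    [[0.5,0.9,0],[0,0,0]],
    [[0.5,0.9,0],[0,0,0]],
    [[0.5,0.9,0],[0,0,0]],
    [[0.5,0.9,0],[0,0,0]],
    [[0.5,0.9,0],[0,0,0]],
    [[0.5,0.9,0],[0,0,0]],
    [[0.5,0.9,0],[0,0,0]],
    [[0.5,0.9,0],[0,0,0]],
    [[0.5,0.9,0],[0,0,0]],
  ],
)

```text
time: 10.25
tool_pos: [0.5927, 0.1707, 0.2081]
tool_rot: [3.141, 0.002, -0.099]
contact_force: [1.0, 0.7, -2.3]
opening: 0.0141
grip_force: 40.0
```

send_rows(
  plan=[
    [[0.3,0.7,0],[0,0,0]],
    [[0.25,0.65,0],[0,0,0]],
    [[0,0,0],[0,0,0]],
    [[0,0,0],[0,0,0]],
    [[0,0,0],[0,0,0]],
    [[0,0,0],[0,0,0]],
    [[0,0,0],[0,0,0]],
    [[0,0,0],[0,0,0]],
    [[0,0,0],[0,0,0]],
    [[0,0,0],[0,0,0]],
  ],
)

```text
time: 11.5
tool_pos: [0.6031, 0.1366, 0.2092]
tool_rot: [3.141, 0.0, -0.099]
contact_force: [0.1, -0.2, -2.2]
opening: 0.014
grip_force: 40.0
```

Run:
```python
from h import *
to(.602,.136,.166,-5.7)
im,d,K,R,t=save('wrist'); P=wcloud(d,K,R,t)
cw=wproj([.601,.136,.15],K,R,t)[0].astype(int);print(cw)
s=save('scene'); p=s[3]@np.array([.601,.136,.15])+s[4]; c=(s[2]@p/p[2])[:2].astype(int); print(c)
def crop(i,c,a=60,b=50):
    x0=min(max(c[0]-a,0),640-2*a);y0=min(max(c[1]-b,0),400-2*b)
    return cv2.resize(i[y0:y0+2*b,x0:x0+2*a],(390,325),interpolation=cv2.INTER_CUBIC)
cv2.imwrite('pics/s2.png',np.hstack([crop(im,cw),crop(s[0],c)]))
Q=cloud(s[1],s[2],s[3],s[4])
for n,M in(('w',P),('s',Q)):
    near=np.hypot(M[...,0]-.601,M[...,1]-.136)
    for lo,hi,k in((.16,.192,'socket'),(.135,.149,'spin')):
        m=(near<.03)&(M[...,2]>lo)&(M[...,2]<hi)
        if m.sum()>5: rect(n+k,M,m)
```

```text
t 11.5 pos [0.6031 0.1366 0.2092] rpy [180.    0.   -5.7] F [ 0.1 -0.2 -2.2] open 0.014 grip 40.0
shift units [-0.04  0.03  1.73]
turn units [0. 0. 0.]
[317 220]
[329 217]
wsocket 747 mean [0.6181 0.1349 0.1783] rect [618.1 134.6] [34.1  1.9] 84.2
wspin 27 mean [0.6091 0.1341 0.1366] rect [609.1 134.9] [15.7  0.8] 85.6
ssocket 118 mean [0.6118 0.1447 0.1788] rect [613.  143.2] [20.2 40.6] 34.4
sspin 31 mean [0.6043 0.1399 0.1402] rect [605.3 139.1] [10.2 21.1] 42.8
```

View pics/s2.png

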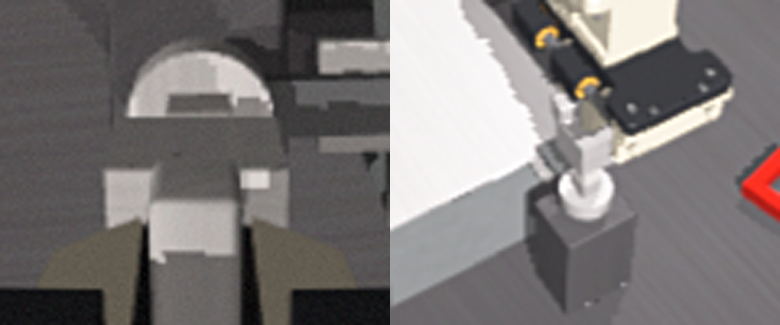

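The wrist crop shows the socket right over the spindle: socket centre (0.6012, 0.1363) against spindle (0.6011, 0.1357), and both yaws are about -5°. Lowering.

send_rows(
  plan=[
    [[0,0.02,0.3],[0,0,0]],
    [[0,0,0.3],[0,0,0]],
    [[0,0,0.2],[0,0,0]],
    [[0,0,0.2],[0,0,0]],
    [[0,0,0.15],[0,0,0]],
    [[0,0,0.15],[0,0,0]],
    [[0,0,0.15],[0,0,0]],
    [[0,0,0.15],[0,0,0]],
    [[0,0,0.1],[0,0,0]],
    [[0,0,0],[0,0,0]],
  ],
)

```text
time: 12.85
tool_pos: [0.603, 0.1361, 0.1665]
tool_rot: [3.141, 0.0, -0.099]
contact_force: [-0.0, -0.1, -2.6]
opening: 0.014
grip_force: 40.0
```

send_rows(
  plan=[
    [[0,0,0.04],[0,0,0]],
    [[0,0,0.04],[0,0,0]],
    [[0,0,0],[0,0,0]],
    [[0,0,0],[0,0,0]],
    [[0,0,0],[0,0,0]],
    [[0,0,0],[0,0,0]],
    [[0,0,0],[0,0,0]],
    [[0,0,0],[0,0,0]],
    [[0,0,0],[0,0,0]],
    [[0,0,0],[0,0,0]],
  ],
)

```text
time: 14.1
tool_pos: [0.6034, 0.1361, 0.166]
tool_rot: [-3.141, -0.002, -0.099]
contact_force: [-2.9, -0.3, 5.8]
opening: 0.014
grip_force: 40.0
```

Contact of about 8 N at the expected height, so the key is home. Turning anticlockwise, with a small shift to compensate for the 2 mm grip offset.

send_rows(
  plan=[
    [[0,-0.013,0],[0,0,-0.1]],
    [[0,-0.013,0],[0,0,-0.1]],
    [[0,-0.013,0],[0,0,-0.1]],
    [[0,-0.013,0],[0,0,-0.1]],
    [[0,-0.013,0],[0,0,-0.1]],
    [[0,-0.013,0],[0,0,-0.1]],
    [[0,-0.013,0],[0,0,-0.1]],
    [[0,-0.013,0],[0,0,-0.1]],
    [[0,-0.013,0],[0,0,-0.1]],
    [[0,-0.013,0],[0,0,-0.1]],
  ],
)

```text
time: 15.35
tool_pos: [0.6012, 0.1388, 0.166]
tool_rot: [3.141, -0.001, 1.477]
contact_force: [-4.1, -0.2, 7.7]
opening: 0.0141
grip_force: 40.0
```

send_rows(
  plan=[
    [[0,0,0],[0,0,-0.03]],
    [[0,0,0],[0,0,-0.03]],
    [[0,0,0],[0,0,0]],
    [[0,0,0],[0,0,0]],
    [[0,0,0],[0,0,0]],
    [[0,0,0],[0,0,0]],
    [[0,0,0],[0,0,0]],
    [[0,0,0],[0,0,0]],
    [[0,0,0],[0,0,0]],
    [[0,0,0],[0,0,0]],
  ],
)

```text
time: 16.6
tool_pos: [0.601, 0.1388, 0.166]
tool_rot: [3.141, -0.0, 1.566]
contact_force: [-5.2, 0.6, 7.9]
opening: 0.0146
grip_force: 40.0
```

Run:
```python
from h import *
to(.603,.136,.166,84.3); print(np.round(robot.observe()['torque'],2))
s=save('scene'); Q=cloud(s[1],s[2],s[3],s[4])
p=s[3]@np.array([.601,.136,.13])+s[4]; c=(s[2]@p/p[2])[:2].astype(int)
t=save('top'); p=t[3]@np.array([.601,.136,.13])+t[4]; e=(t[2]@p/p[2])[:2].astype(int)
f=lambda i,c:cv2.resize(i[c[1]-40:c[1]+40,c[0]-48:c[0]+48],(390,325),interpolation=cv2.INTER_CUBIC)
cv2.imwrite('pics/s3.png',np.hstack([f(s[0],c),f(t[0],e)]))
```

```text
t 16.6 pos [0.601  0.1388 0.166 ] rpy [180.   -0.   89.7] F [-5.2  0.6  7.9] open 0.0146 grip 40.0
shift units [-0.11  0.08  0.  ]
turn units [ 0.   -0.    0.06]
[ 0.06  0.76 -0.13]
```

View pics/s3.png

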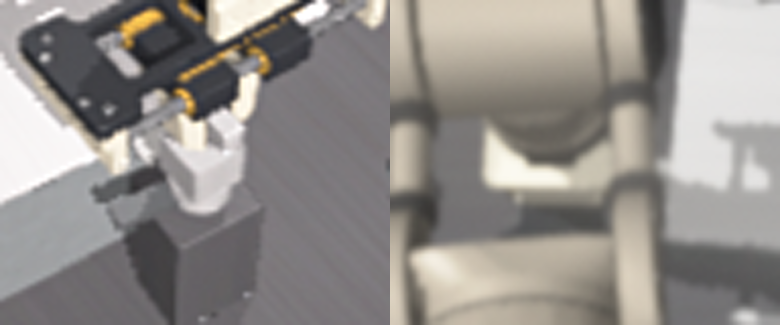

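send_rows(
  plan=[
    [[0,0,0],[0,0,0]],
    [[0,0,0],[0,0,0]],
    [[0,0,0],[0,0,0]],
    [[0,0,0],[0,0,0]],
    [[0,0,0],[0,0,0]],
    [[0,0,-0.3],[0,0,0]],
    [[0,0,-0.6],[0,0,0]],
    [[0,0,-0.8],[0,0,0]],
    [[0,0,-1],[0,0,0]],
    [[0,0,-1],[0,0,0]],
  ],
  gripper=-0.13,
)

```text
time: 17.95
tool_pos: [0.6015, 0.1386, 0.2594]
tool_rot: [3.14, -0.0, 1.566]
contact_force: [-0.1, -0.9, 0.8]
opening: 0.04
grip_force: 0.0
```

Run:
```python
from h import *
to(.6,.136,.22,84.3)
im,d,K,R,t=save('wrist'); P=wcloud(d,K,R,t)
near=np.hypot(P[...,0]-.601,P[...,1]-.136)
for lo,hi,k,rad in((.183,.198,'keybar',.04),(.14,.156,'socket',.03),(.1,.118,'tongue',.06)):
    m=(near<rad)&(P[...,2]>lo)&(P[...,2]<hi)&(d>0)
    if m.sum()>5: rect(k,P,m)
print(wproj([.601,.136,.191],K,R,t))
cv2.imwrite('pics/w3.png',im)
```

```text
t 17.95 pos [0.6015 0.1386 0.2594] rpy [179.9  -0.   89.7] F [-0.1 -0.9  0.8] open 0.04 grip 0.0
shift units [-0.1  -0.06  1.57]
turn units [ 0.001 -0.     0.06 ]
keybar 1183 mean [0.6017 0.1377 0.1898] rect [601.5 135.8] [56.3 14. ] 88.8
socket 754 mean [0.6016 0.1372 0.1507] rect [601.8 135.9] [34.8 33.7] 89.3
tongue 909 mean [0.6229 0.1179 0.11  ] rect [616.5 111. ] [78.7 72.3] 75.5
[[315.25585425 215.26827921]]
```

View pics/w3.png

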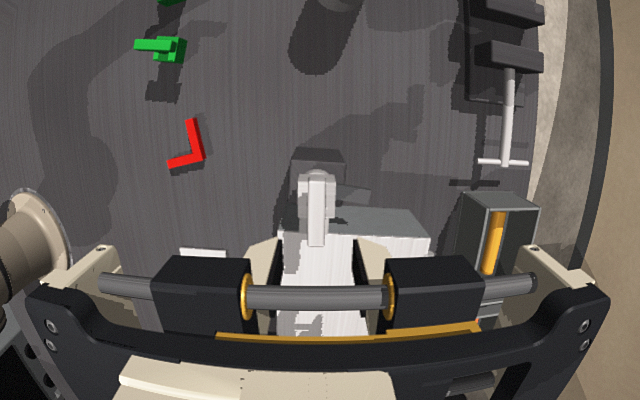

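The wrist view shows the key upright on the spindle (bar at (316,210)), and the tongue pointing right at (350,195), which is the box's +x. Checking the tongue's angle from the saved depth.

Run:
```python
from h import *
z=dict(np.load('wrist.npz')); 
im,d,K,R,t=save('wrist'); P=wcloud(d,K,R,t)
dx,dy=P[...,0]-.6014,P[...,1]-.1360; rr=np.hypot(dx,dy); an=np.degrees(np.arctan2(dy,dx))
m=(rr>.021)&(rr<.075)&(P[...,2]>.103)&(P[...,2]<.122)&(abs(an)<60)&(d>0)
rect('tongue',P,m)
for a in range(-60,61,10):
    q=m&(an>=a)&(an<a+10); print(a,q.sum(),rr[q].max().round(3) if q.any() else '',P[q][:,2].mean().round(4) if q.any() else '')
q=P[m]
for x0 in np.arange(.62,.66,.006):
    s=q[(q[:,0]>=x0)&(q[:,0]<x0+.006)]
    if len(s): print(x0.round(3),len(s),s[:,1].min().round(4),s[:,1].max().round(4),s[:,2].mean().round(4))
```

```text
tongue 580 mean [0.6392 0.126  0.1123] rect [635.  105.6] [64.1 36.8] 79.9
-60 39 0.075 0.1038
-50 0  
-40 4 0.024 0.113
-30 57 0.052 0.1131
-20 198 0.056 0.1131
-10 216 0.057 0.1129
0 66 0.044 0.1119
10 0  
20 0  
30 0  
40 0  
50 0  
60 0  
0.62 65 0.1227 0.1398 0.113
0.626 99 0.1223 0.1391 0.1129
0.632 95 0.0744 0.1381 0.1124
0.638 119 0.0723 0.1373 0.1108
0.644 104 0.0745 0.1363 0.1123
0.65 85 0.118 0.1351 0.1128
0.656 13 0.126 0.1337 0.1127
```

The tongue lies at about -9° and the box's x axis at about -6°, so it is a few degrees short of the stop. I'll re-grip and turn it the rest of the way.

send_rows(
  plan=[
    [[0,0,0.8],[0,0,0]],
    [[0,0,0.8],[0,0,0]],
    [[0,0,0.8],[0,0,0]],
    [[0,0,0.7],[0,0,0]],
    [[0,0,0.4],[0,0,0]],
    [[0,0,0.2],[0,0,0]],
    [[0,0,0],[0,0,0]],
    [[0,0,0],[0,0,0]],
    [[0,0,0],[0,0,0]],
    [[0,0,0],[0,0,0]],
  ],
)

```text
time: 19.3
tool_pos: [0.6015, 0.1385, 0.165]
tool_rot: [3.141, 0.0, 1.566]
contact_force: [0.0, -0.2, 0.7]
opening: 0.0399
grip_force: 0.0
```

send_rows(
  plan=[
    [[0,0,0],[0,0,0]],
    [[0,0,0],[0,0,0]],
    [[0,0,0],[0,0,0]],
    [[0,0,0],[0,0,0]],
    [[0,0,0],[0,0,0]],
    [[0,0,0],[0,0,0]],
    [[0,0,0],[0,0,-0.03]],
    [[0,0,0],[0,0,-0.03]],
    [[0,0,0],[0,0,-0.03]],
    [[0,0,0],[0,0,0]],
  ],
  gripper=-1,
  force=40,
)

```text
time: 20.55
tool_pos: [0.6008, 0.1386, 0.1647]
tool_rot: [-3.14, -0.0, 1.707]
contact_force: [-5.4, -0.3, 2.5]
opening: 0.0143
grip_force: 40.1
```

Run:
```python
from h import *
to(.603,.136,.166,84.3); print(np.round(robot.observe()['torque'],2))
```

```text
t 20.55 pos [0.6008 0.1386 0.1647] rpy [-179.9   -0.    97.8] F [-5.4 -0.3  2.5] open 0.0143 grip 40.1
shift units [-0.11  0.07 -0.05]
turn units [-0.001  0.     0.15 ]
[ 0.01  0.91 -0.18]
```

send_rows(
  plan=[
    [[0,0,0],[0,0,0]],
    [[0,0,0],[0,0,0]],
    [[0,0,0],[0,0,0]],
    [[0,0,0],[0,0,0]],
    [[0,0,0],[0,0,0]],
    [[0,0,-0.4],[0,0,0]],
    [[0,0,-0.7],[0,0,0]],
    [[0,0,-0.8],[0,0,0]],
    [[0,0,-0.9],[0,0,0.075]],
    [[0,0,-0.9],[0,0,0.075]],
  ],
  gripper=-0.13,
)

```text
time: 21.8
tool_pos: [0.6015, 0.1385, 0.2588]
tool_rot: [3.141, -0.0, 1.468]
contact_force: [0.3, 0.2, 0.5]
opening: 0.04
grip_force: 0.0
```

Run:
```python
from h import *
im,d,K,R,t=save('wrist'); P=wcloud(d,K,R,t)
near=np.hypot(P[...,0]-.601,P[...,1]-.136)
for lo,hi,k,rad in((.183,.198,'keybar',.04),(.14,.156,'socket',.03)):
    m=(near<rad)&(P[...,2]>lo)&(P[...,2]<hi)&(d>0)
    if m.sum()>5: rect(k,P,m)
m=(P[...,0]>.622)&(P[...,0]<.66)&(abs(P[...,1]-.13)<.022)&(abs(P[...,2]-.113)<.006)
q=P[m]; e=[]
for x0 in np.arange(.622,.652,.004):
    s=q[(q[:,0]>=x0)&(q[:,0]<x0+.004)]
    if len(s)>5: e.append((x0,s[:,1].min(),s[:,1].max()))
e=np.array(e)
print('tongue deg',[np.degrees(np.arctan(np.polyfit(e[:,0],e[:,k],1)[0])).round(1) for k in(1,2)])
# bar/lid
c=np.array([.505,-.03]); b=(np.hypot(P[...,0]-c[0],P[...,1]-c[1])<.08)&(P[...,2]>.098)&(P[...,2]<.118)&(d>0)&(P[...,0]<.53)
if b.sum()>20: rect('lidbar',P,b)
z=np.load('top.npz')
to(.5,-.03,.16,84.3)
```

```text
keybar 1204 mean [0.6016 0.138  0.1897] rect [601.5 135.9] [14.8 56.5] 4.8
socket 720 mean [0.6036 0.1374 0.1507] rect [601.5 135.6] [35.1 34.7] 5.2
tongue deg [np.float64(-2.7), np.float64(-3.8)]
t 21.85 pos [0.6027 0.1387 0.2623] rpy [ 1.796e+02 -1.000e-01  8.380e+01] F [0.7 0.4 2.4] open 0.0397 grip 0.0
shift units [-7.15 -3.39  4.06]
turn units [ 0.004 -0.001 -0.005]
```

The tongue is now at about -3°, in line with the box's +x axis and at the stop. The key is home, with its bar top at about 0.19. Now to the lid bar.

send_rows(
  plan=[
    [[-0.8,-0.4,0.1],[0,0,0]],
    [[-0.8,-0.4,0.1],[0,0,0]],
    [[-0.8,-0.4,0.2],[0,0,0]],
    [[-0.8,-0.4,0.3],[0,0,0]],
    [[-0.8,-0.4,0.3],[0,0,0]],
    [[-0.8,-0.4,0.3],[0,0,0]],
    [[-0.8,-0.4,0.3],[0,0,0]],
    [[-0.8,-0.4,0.3],[0,0,0]],
    [[-0.7,-0.2,0.3],[0,0,0]],
    [[0,0,0],[0,0,0]],
  ],
)

```text
time: 23.1
tool_pos: [0.4989, -0.0306, 0.2019]
tool_rot: [-3.141, 0.0, 1.471]
contact_force: [0.4, -0.5, -0.2]
opening: 0.0397
grip_force: 0.0
```

```bash
cat > bar.py <<'E'
from h import *
im,d,K,R,t=save('wrist'); P=wcloud(d,K,R,t)
b=(P[...,0]>.46)&(P[...,0]<.522)&(abs(P[...,1]+.03)<.09)&(P[...,2]>.085)&(P[...,2]<.125)&(d>0)
rect('lidbar+arms',P,b)
q=P[b]; top=[]
for y0 in np.arange(-.1,.05,.01):
    s=q[(q[:,1]>=y0)&(q[:,1]<y0+.01)]
    if len(s)>4:
        h=s[s[:,2]>np.percentile(s[:,2],70)]; top.append((y0,len(s),s[:,0].min().round(4),h[:,0].mean().round(4),h[:,2].mean().round(4)))
for r in top: print(*r)
to(.5,-.03,.084,84.3)
E
python3 bar.py
```

```text
lidbar+arms 2357 mean [ 0.5029 -0.0218  0.1062] rect [508.5 -23.5] [120.8  31.6] 87.2
-0.09000000000000001 32 0.4899 0.495 0.108
-0.08000000000000002 315 0.4901 0.5011 0.1075
-0.07000000000000002 240 0.4911 0.4969 0.1076
-0.060000000000000026 132 0.4922 0.4975 0.1081
-0.05000000000000003 146 0.4914 0.4985 0.1081
-0.040000000000000036 154 0.4925 0.4991 0.108
-0.03000000000000004 162 0.4937 0.4995 0.1082
-0.020000000000000046 166 0.4938 0.5003 0.1079
-0.01000000000000005 172 0.4949 0.5014 0.1081
-5.551115123125783e-17 168 0.4961 0.5017 0.108
0.00999999999999994 177 0.4962 0.5026 0.1081
0.019999999999999934 322 0.4973 0.5048 0.1077
0.029999999999999943 171 0.4983 0.5042 0.108
t 23.15 pos [ 0.4995 -0.03    0.2023] rpy [180.   -0.   84.3] F [ 0.1 -0.  -0.4] open 0.04 grip 0.0
shift units [0.   0.02 4.73]
turn units [ 0. -0. -0.]
```

The bar's middle is at (0.4998, -0.0245, 0.103) and the box yaw is -4.1°. The size (120 mm) and height agree with the description. Descending and gripping.

send_rows(
  plan=[
    [[0.2,0,0.8],[0,0,-0.018]],
    [[0,0,0.8],[0,0,0]],
    [[0,0,0.8],[0,0,0]],
    [[0,0,0.8],[0,0,0]],
    [[0,0,0.7],[0,0,0]],
    [[0,0,0.5],[0,0,0]],
    [[0,0,0.3],[0,0,0]],
    [[0,0,0],[0,0,0]],
    [[0,0,0],[0,0,0]],
    [[0,0,0],[0,0,0]],
  ],
)

```text
time: 24.4
tool_pos: [0.5001, -0.0248, 0.0853]
tool_rot: [3.14, 0.0, 1.5]
contact_force: [0.6, -0.2, -0.4]
opening: 0.0397
grip_force: 0.0
```

send_rows(
  plan=[
    [[0,0,0],[0,0,0]],
    [[0,0,0],[0,0,0]],
    [[0,0,0],[0,0,0]],
    [[0,0,0],[0,0,0]],
    [[0,0,0],[0,0,0]],
    [[0,0,0],[0,0,0]],
    [[0,0,0],[0,0,0]],
    [[0,0,0],[0,0,0]],
    [[0,0,0],[0,0,0]],
    [[0,0,0],[0,0,0]],
  ],
  gripper=-1,
  force=20,
)

```text
time: 25.65
tool_pos: [0.4988, -0.0247, 0.0844]
tool_rot: [-3.139, 0.0, 1.5]
contact_force: [-5.3, -0.1, 2.4]
opening: 0.011
grip_force: 20.0
```

```bash
cat > arc.py <<'E'
from h import *
import sys
s=robot.observe(); p=np.array(s['tool_pos']); R=Ro.from_euler('xyz',s['tool_rot']).as_matrix()
H=np.array([.7292,-.0409,.100]); u=np.array([np.cos(np.radians(-4.1)),np.sin(np.radians(-4.1)),0])
g=p-.019*R[:,2]; v=g-H; a=np.degrees(np.arctan2(v[2],-v@u)); print('t',s['time'],'grasp',g.round(4),'angle',a.round(2)-.7,'radius',np.hypot(v[2],v@u).round(4),'F',np.round(s['contact_force'],1),'open',s['opening'],'grip',s['grip_force'])
th=np.array([float(x) for x in sys.argv[1:]])
prev=float(th[0]) if len(th) else 0
f=lambda t:np.array([-np.cos(np.radians(t+.75)),np.sin(np.radians(t+.75))])*.230
for t in th[1:]:
    d=f(t)-f(prev); D=d[0]*u+np.array([0,0,d[1]]); print(t,(R.T@D/.025).round(2)); prev=t
E
python3 arc.py 0 1 3 6 9 12 15 18 21 24 27 30 33 36 39 42 45 48 51 54 57 60 63 66 68 70
```

```text
t 25.65 grasp [ 0.4988 -0.0247  0.1034] angle 0.16000000000000003 radius 0.231 F [-5.3 -0.1  2.4] open 0.010992544297589417 grip 19.99868005514145
1.0 [-0.    0.   -0.16]
3.0 [-0.    0.01 -0.32]
6.0 [-0.    0.04 -0.48]
9.0 [-0.    0.07 -0.48]
12.0 [-0.    0.09 -0.47]
15.0 [-0.    0.12 -0.47]
18.0 [-0.    0.14 -0.46]
21.0 [-0.    0.17 -0.45]
24.0 [-0.    0.19 -0.44]
27.0 [-0.    0.21 -0.43]
30.0 [-0.    0.23 -0.42]
33.0 [-0.    0.26 -0.41]
36.0 [-0.    0.28 -0.39]
39.0 [-0.    0.3  -0.38]
42.0 [-0.    0.32 -0.36]
45.0 [-0.    0.34 -0.35]
48.0 [-0.    0.35 -0.33]
51.0 [-0.    0.37 -0.31]
54.0 [-0.    0.39 -0.29]
57.0 [-0.    0.4  -0.27]
60.0 [-0.    0.41 -0.25]
63.0 [-0.    0.43 -0.23]
66.0 [-0.    0.44 -0.2 ]
68.0 [-0.    0.3  -0.12]
70.0 [-0.    0.3  -0.11]
```

Bar gripped. Lifting along the arc.

send_rows(
  plan=[
    [[0,0,-0.16],[0,0,0]],
    [[0,0.01,-0.32],[0,0,0]],
    [[0,0.04,-0.48],[0,0,0]],
    [[0,0.07,-0.48],[0,0,0]],
    [[0,0.09,-0.47],[0,0,0]],
    [[0,0.12,-0.47],[0,0,0]],
    [[0,0.14,-0.46],[0,0,0]],
    [[0,0.17,-0.45],[0,0,0]],
    [[0,0.19,-0.44],[0,0,0]],
    [[0,0,0],[0,0,0]],
  ],
)

```text
time: 26.9
tool_pos: [0.5194, -0.0262, 0.1796]
tool_rot: [-3.14, 0.0, 1.5]
contact_force: [-9.5, -0.4, 2.5]
opening: 0.0111
grip_force: 20.0
```

```bash
python3 arc.py
python3 - <<'E'
from h import *
P=cloud(*save('scene')[1:])
# lid tilt: points within the lid footprint
u=np.array([np.cos(np.radians(-4.1)),np.sin(np.radians(-4.1))]); H=np.array([.7292,-.0409])
w=P[...,:2]-H; a=-(w@u); b=w@np.array([-u[1],u[0]])
m=(a>.05)&(a<.16)&(abs(b)<.1)&(P[...,2]>.11)&(P[...,2]<.3)
print(m.sum(), 'lid deg', np.degrees(np.median(np.arctan2(P[m][:,2]-.103,a[m]))))
E
```

```text
t 26.9 grasp [ 0.5195 -0.0262  0.1986] angle 24.42 radius 0.2322 F [-9.5 -0.4  2.5] open 0.01106332095999923 grip 20.000810623168945
3639 lid deg 25.578760943717985
```

send_rows(
  plan=[
    [[0,0.15,-0.43],[0,0,0]],
    [[0,0.22,-0.42],[0,0,0]],
    [[0,0.25,-0.41],[0,0,0]],
    [[0,0.28,-0.39],[0,0,0]],
    [[0,0.3,-0.38],[0,0,0]],
    [[0,0.32,-0.36],[0,0,0]],
    [[0,0.34,-0.35],[0,0,0]],
    [[0,0.35,-0.33],[0,0,0]],
    [[0,0.37,-0.31],[0,0,0]],
    [[0,0,0],[0,0,0]],
  ],
)

```text
time: 28.2
tool_pos: [0.5857, -0.031, 0.2663]
tool_rot: [3.137, 0.001, 1.5]
contact_force: [-9.7, -0.3, 10.2]
opening: 0.0116
grip_force: 20.0
```

```bash
python3 arc.py
cat > lid.py <<'E'
from h import *
P=cloud(*save('scene')[1:])
u=np.array([np.cos(np.radians(-4.1)),np.sin(np.radians(-4.1))]); H=np.array([.7292,-.0409])
w=P[...,:2]-H; a=-(w@u); b=w@np.array([-u[1],u[0]]); z=P[...,2]-.1
r=np.hypot(a,z); 
m=(r>.06)&(r<.17)&(abs(b)<.1)&(a>0)&(z>.02); th=np.degrees(np.arctan2(z[m],a[m]))
h,e=np.histogram(th,bins=np.arange(0,90,2)); k=h.argmax(); c=e[k]+1
A=a[m];Z=z[m]; g=abs(th-c)<5
print(g.sum(),'lid slope deg',np.degrees(np.arctan2(*np.linalg.svd(np.c_[A[g],Z[g]]-[A[g].mean(),Z[g].mean()],full_matrices=False)[2][0][::-1])).round(1),'polar',c)
E
python3 lid.py
```

```text
t 28.2 grasp [ 0.5856 -0.031   0.2853] angle 51.459999999999994 radius 0.2346 F [-9.7 -0.3 10.2] open 0.011641068232544372 grip 20.00017762184143
2587 lid slope deg -129.1 polar 53
```

send_rows(
  plan=[
    [[0,0.33,-0.35],[0,0,0]],
    [[0,0.38,-0.29],[0,0,0]],
    [[0,0.4,-0.26],[0,0,0]],
    [[0,0.43,-0.23],[0,0,0]],
    [[0,0.44,-0.2],[0,0,0]],
    [[0,0.44,-0.18],[0,0,0]],
    [[0,0,0],[0,0,0]],
    [[0,0,0],[0,0,0]],
    [[0,0,0],[0,0,0]],
    [[0,0,0],[0,0,0]],
  ],
)

```text
time: 29.5
tool_pos: [0.6452, -0.0353, 0.3016]
tool_rot: [3.139, 0.001, 1.5]
contact_force: [-2.5, -2.1, 6.2]
opening: 0.0115
grip_force: 20.0
```

```bash
python3 arc.py 69 66 63 60 57 54 51 50; python3 lid.py
```

```text
t 29.5 grasp [ 0.6452 -0.0353  0.3206] angle 68.39999999999999 radius 0.2361 F [-2.5 -2.1  6.2] open 0.011472181612441325 grip 20.000338554382324
66.0 [ 0.   -0.45  0.18]
63.0 [ 0.   -0.44  0.2 ]
60.0 [ 0.   -0.43  0.22]
57.0 [ 0.   -0.41  0.25]
54.0 [ 0.   -0.4   0.27]
51.0 [ 0.   -0.39  0.29]
50.0 [ 0.   -0.13  0.1 ]
2037 lid slope deg -112.0 polar 71
```

The lid is at 68°. I'll go a little further for margin, then come back.

send_rows(
  plan=[
    [[0,0.45,-0.15],[0,0,0]],
    [[0,0.15,-0.05],[0,0,0]],
    [[0,0,0],[0,0,0]],
    [[0,0,0],[0,0,0]],
    [[0,-0.15,0.05],[0,0,0]],
    [[0,-0.45,0.15],[0,0,0]],
    [[0,-0.45,0.18],[0,0,0]],
    [[0,-0.44,0.2],[0,0,0]],
    [[0,-0.43,0.22],[0,0,0]],
    [[0,0,0],[0,0,0]],
  ],
)

```text
time: 30.8
tool_pos: [0.6119, -0.0328, 0.2854]
tool_rot: [3.141, 0.0, 1.5]
contact_force: [0.5, -2.2, 1.2]
opening: 0.0114
grip_force: 20.0
```

send_rows(
  plan=[
    [[0,-0.41,0.24],[0,0,0]],
    [[0,-0.4,0.26],[0,0,0]],
    [[0,-0.39,0.28],[0,0,0]],
    [[0,0,0],[0,0,0]],
    [[0,0,0],[0,0,0]],
    [[0,0,0],[0,0,0]],
    [[0,0,0],[0,0,0]],
    [[0,0,0],[0,0,0]],
    [[0,0,0],[0,0,0]],
    [[0,0,0],[0,0,0]],
  ],
)

```text
time: 32.05
tool_pos: [0.5825, -0.0305, 0.2656]
tool_rot: [3.141, -0.0, 1.5]
contact_force: [2.9, -1.2, -4.7]
opening: 0.0111
grip_force: 20.0
```

```bash
python3 arc.py 51 50 49; python3 lid.py
python3 - <<'E'
from h import *
z=np.load('scene.npz'); cv2.imwrite('pics/s4.png',z['im'])
E
```

```text
t 32.05 grasp [ 0.5825 -0.0305  0.2846] angle 50.75 radius 0.236 F [ 2.9 -1.2 -4.7] open 0.011074613526017305 grip 20.002960860729218
50.0 [ 0.   -0.13  0.1 ]
49.0 [ 0.   -0.12  0.1 ]
2611 lid slope deg -130.1 polar 53
```

View pics/s4.png

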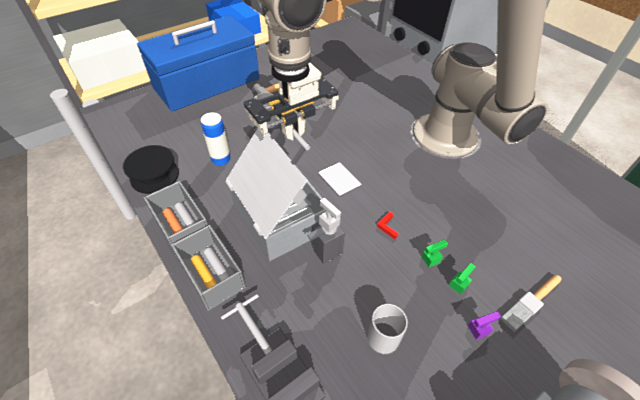

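The view shows the lid held at about 50° by its bar (300,135), the key upright on the lock (330,212), and the bystanders untouched. The lid slope measures 49.9°, ten degrees short of balance.

```bash
python3 -c "
from cell import robot
print(robot.hand_in())"
```

```text
the job is handed in; nothing more can be done
None
```

I handed the job in at about 32 s: the key is home on the spindle and turned to the stop, the lid went past 68°, and the gripper is holding it at about 50°; the hand-in returned no verdict.

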